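# Shift the heavy-ended corner fence up the engraver's sloping board

## Robot

A 7-joint arm with a two-finger parallel gripper is mounted at the origin on a cart in front of the work surface, level with it; the furniture and walls round the work are solid. World frame = base frame: x ahead of the robot, y to its left, z up, the work surface at z = 0. Lengths are in m, angles in rad, forces in N, time in s.
With the tool pointing down it reaches from about 0.425 to 0.875 m from the base axis. Payload 9.9 kg.
Tool frame: the origin (TCP) lies midway between the tips of the shut fingers; the grasp point (between the pads) lies 19 mm behind it; z points along the fingers, y is the line along which they close (so a half turn about z gives the same grasp; the last joint's range is limited). The gripper opens to 85 mm and grips with 20 to 120 N. Pads are 22 mm wide; open, the fingers measure 114 mm over their backs; the gripper's body (76 mm by 85 mm) begins 54 mm behind the grasp point. The pads swing forward as they close: fully open they stand 13 mm farther back than shut.
Start: joints at [-1.188, 0.576, 0.025, 1.437, -0.015, 1.129, -0.057], TCP at [0.304, 0.603, 0.205] pointing down, gripper open.
Joint ranges: [-2.76, 2.76], [-0.34, 2.15], [-1.52, 1.57], [0.19, 2.46], [-1.09, 4.23], [0.17, 1.99], [-2.82, 2.82]. Speed limits (rad/s): [2.22, 2.22, 3.01, 3.01, 3.14, 3.14, 3.14].

## Interface

Orientations are given as [roll, pitch, yaw] about the fixed x, y, z axes, in that order (R = Rz(yaw) Ry(pitch) Rx(roll)).
In Python, from cell import observe, read_camera, sign_off gives the robot as it stands.
- The arm moves only by the tool move_arm, never from a script. Its argument "moves" is a list of rows, each an object of numbers: "ax", "ay", "az": the turn, a rotation vector about the world's x, y, z as a fraction of full scale; "tx", "ty", "tz": the shift along the world's x, y, z as a fraction of full scale; "claw": the opening, from -1 (shut) to 1 (fully open), so that 0 is half open. A call has 1 to 10 rows; each row is the pose to reach, as a shift and turn from the pose commanded when the call began; what a row does not reach only later rows make up. Full scale, the value 1, is 0.5 m for a shift and pi/2 rad for a turn. A row lasts 1/12 s, in which the tool goes at most 41.7 mm and 7.16 degrees, less where a joint would pass 70% of its speed; a pose out of reach is approached as far as the arm can. A call with a number of a shift or a turn outside -1 to 1 is refused whole. A call with a gripper value outside its range is refused whole. The fingers move at their own pace and stop on an object; "grip_force" is the grip in N (left out, the last holds). Time passes only in rows, so rows that repeat a pose let the fingers close. It gives the time, the measured TCP pose, the force, the opening and the grip force at its end, in the units of the state.
- observe(): the state, without advancing time (a new reading comes with each control period).
- read_camera(name): name is "scene" or "top" or "wrist"; returns a dict with "pixels" (480x640x3 uint8, blue, green, red), "z_map" (480x640 float32, m along the optical axis (not along the pixel's ray), 0 where there is no reading), "fov_y" (degrees; the focal length in pixels is half the picture's height over the tangent of half this angle, whatever the lens; pixels are square), "cx", "cy" (the principal point, pixels), "k1" (the pictures are not rectified: a ray, as slopes to the right and down, at radius r is drawn at 1 + k1 r^2 times it, then the intrinsics apply), "pose" (4x4, takes a point from camera to world coordinates); the wrist camera has in their place "tool_from_camera" (4x4, takes a point from camera to tool coordinates, whose origin is the TCP and whose axes are the flange's). Camera axes: x right, y down, z forward; pixel columns grow to the right and rows downward; lengths in m; the calibration is good to about 2 mm. A picture is of the moment at which its call begins: read the wrist's pose just before it.
- sign_off(): hands the job in; it is judged then, once.
The state is a dict: "clock": time; "joint_pos": joint angles; "qvel": joint speeds; "effort": joint torques, N m; "eef_pos": TCP position; "orientation": TCP orientation; "ft_force": force on the tool from outside, world axes, zero at the start; "torque": the same for the moment, N m; "grip_width": finger opening in m; "gripper_force": force on a finger pad.
Only numpy, scipy, OpenCV 4.12 (cv2) and the standard library are available. Lean on these libraries where they do the work, as an engineer would, in place of code of your own. Each camera call takes 0.05 s, during which the arm holds its last target. There are 200 camera calls.

## Task

The next blanks for engraving are smaller, so move the corner fence of the sloping board up two places: from the lowest pair of notches to the third pair from the bottom, with both tabs fully home. One end is much heavier, so try a small lift, shift your grip until the bar balances, then lift it clear and carry it level; lower it gently and let go. Leave the tools and blanks beside the board where they are.

Things in the scene. Friction and masses are not known exactly. Their poses are not given: they have to be found in the camera images.
- board: Fixed sloping board, 184 mm up the slope, 200 mm wide, wooden, with a steel strip (21 mm wide, notched, level with the face) along each side edge. Origin on the bench under its middle; z up, y across. The face rises at 25 degrees along +x and its middle is 74 mm up. Four pairs of notches, 32 mm apart up the slope: 60 and 28 mm below, then 4 and 36 mm above the middle.
- fence: Loose corner fence: aluminium bar 196 mm long (y), 10 mm thick (up the slope), 36 mm high (square to the face), its underside on the face, a tab under each end. Dark steel block 30 x 42 x 46 mm round the +y end, y = 68 to 98 mm. Origin: middle of the bar's underside. Seated, its axes are parallel to the board's, so the bar's sides lean 25 degrees towards -x: hold it square to the slope.
- fence_block_tab (a point): Middle of the tab under the block end (+y), 89 mm from the bar's middle and 6 mm below its underside; tabs are 10 mm thick, 12 mm long in y and reach 12 mm below the bar. Fence 0.45 to 0.9 kg, block hollow or solid: the balance point is 25 to 58 mm from the bar's middle towards the block. Held far from it, the heavy end sags and stays in its notch.
- fence_plain_tab (a point): the same for the tab under the plain end (-y) of the fence
- notch3_block_side (a point): Where the middle of the block-end tab must come: third notch from the bottom in the +y strip (axes as the board's). Notches are cut square to the face, 14 mm deep, 13.5 mm wide, flaring to 23.5 mm in the top 5 mm; the tabs have 4 mm of play along y.
- notch3_plain_side (a point): where the plain-end tab's middle must come: in the third notch from the bottom of the -y edge strip (axes as the board's)
- blanks: leave alone: a stack of three square brass blanks, 62 x 62 x 9 mm, origin under its centre, just to the right of the board
- bench_file: leave alone: a hand file, 165 x 16 x 16 mm along its y axis, dark wooden handle and steel blade, origin under its centre, lying behind the high edge of the board
- loupe: leave alone: a black eye loupe standing on the bench, 34 mm across, 28 mm high, origin under its centre, to the left of the board
- pin_vice: leave alone: a steel pin vice lying on the bench, 88 x 9 x 9 mm along its y axis, origin under its centre, in front of the low edge of the board

How it is judged:
On the way:
1. the fence is lifted off the board with both tabs out of their notches, level to 5 degrees, gripped near its balance point (10 to 68 mm from the middle of the bar towards the block) (contact force between fence and board below 0.1 N and distance of each of fence_block_tab, fence_plain_tab from where it was at the start of the episode above 0.014 m and not (angle between fence's own y axis and vertical below 1.4838 rad or angle between fence's own y axis and vertical above 1.6578 rad) and y of the grasp point in the frame of fence between 0.01 and 0.068 m), for 0.3 s.
At the end, for the whole second after the job is handed in: Both tabs of the fence are home in the third pair of notches (each tab's middle within 6 mm of its place and less than 3 mm high), the bar square to the face within 7 degrees, released and at rest (distance between fence_block_tab and notch3_block_side below 0.006 m and z of fence_block_tab in the frame of notch3_block_side below 0.003 m and distance between fence_plain_tab and notch3_plain_side below 0.006 m and z of fence_plain_tab in the frame of notch3_plain_side below 0.003 m and angle between the z axis of fence and the z axis of board, either way round below 0.12 rad and linear speed of fence below 0.01 m/s and contact force between the fingers and fence below 0.05 N); the robot touches nothing.
It fails at once if the fence is dropped: let go (held with under 4 N) while a tab is more than 6 mm above its place in the third notch, or moving faster than 0.35 m/s (linear speed of fence above 0.35 m/s or (contact force between the fingers and fence below 4 N and (z of fence_block_tab in the frame of notch3_block_side above 0.006 m or z of fence_plain_tab in the frame of notch3_plain_side above 0.006 m))).
It fails at once if the fence is more than 10 degrees out of level along its length (angle between fence's own y axis and vertical below 1.3963 rad or angle between fence's own y axis and vertical above 1.7453 rad).
It fails at once if the fence is slammed or forced against the board (over 100 N) (contact force between fence and board above 100 N).
It fails at once if a blank stack or tool beside the board is moved more than 20 mm (distance of any of blanks, bench_file, loupe, pin_vice from where it was at the start of the episode above 0.02 m).
It also fails if it takes over 58 s, if anything falls off the work surface, if the arm or the gripper's body presses on something with over 40 N, if the wrist force passes 120 N, or if a joint passes its speed limit or range.

## Working session

There is one attempt and no reset: what is moved stays moved. The work goes in short steps, Python scripts to look and compute and a tool call to move; the robot and the scene stay as the last step left them, time stands still between calls to the robot, and variables do not carry over. Pictures are saved under pics/ and viewed, at most 10 in all, crops included, and the job is handed in when it is done.

Besides the shell and the picture viewer there is one more tool, called after "Emit:" as name(argument=value, ...) on one line, values as JSON. move_arm: Moves the arm, as the interface text tells. Shift numbers are shares of 0.5 m and turn numbers shares of pi/2 rad, none past 1 either way. Its arguments: {"type":"object","properties":{"moves":{"type":"array","items":{"type":"object","properties":{"ax":{"type":"number","minimum":-1,"maximum":1},"ay":{"type":"number","minimum":-1,"maximum":1},"az":{"type":"number","minimum":-1,"maximum":1},"tx":{"type":"number","minimum":-1,"maximum":1},"ty":{"type":"number","minimum":-1,"maximum":1},"tz":{"type":"number","minimum":-1,"maximum":1},"claw":{"type":"number"}}}},"grip_force":{"type":"number"}},"required":["moves"]}

```bash
ls; mkdir -p pics; cat > h.py <<'E'
import numpy as np, cv2
from cell import observe, read_camera, sign_off
from scipy.spatial.transform import Rotation as R
def tcp(s):
    T=np.eye(4); T[:3,:3]=R.from_euler('xyz',s['orientation']).as_matrix(); T[:3,3]=s['eef_pos']; return T
def cloud(name):
    s=observe(); c=read_camera(name)
    P=c['pose'] if 'pose' in c else tcp(s)@c['tool_from_camera']
    f=240/np.tan(np.radians(c['fov_y'])/2)
    K=np.array([[f,0,c['cx']],[0,f,c['cy']],[0,0,1]])
    v,u=np.mgrid[0:480,0:640].astype(float)
    n=cv2.undistortPoints(np.stack([u.ravel(),v.ravel()],1)[:,None],K,np.array([c['k1'],0,0,0.]))[:,0]
    d=np.c_[n,np.ones(len(n))]
    X=(d*c['z_map'].reshape(-1,1))@P[:3,:3].T+P[:3,3]
    X[c['z_map'].ravel()==0]=np.nan
    return c['pixels'],X.reshape(480,640,3),(d@P[:3,:3].T).reshape(480,640,3),P[:3,3],c
E
python3 - <<'E'
from h import *
s=observe(); print({k:np.round(v,3) for k,v in s.items()})
for n in ['top','scene']:
    im,X,D,o,c=cloud(n); cv2.imwrite(f'pics/{n}0.png',im); print(n,c['fov_y'],c['cx'],c['cy'],c['k1'],np.round(c['pose'],3).tolist())
    np.savez(f'{n}0.npz',im=im,X=X,D=D,o=o)
E
```

```text
pics
{'clock': np.float64(0.0), 'joint_pos': array([-1.188,  0.577,  0.025,  1.438, -0.015,  1.129, -0.057]), 'qvel': array([-0.001, -0.   ,  0.001, -0.001,  0.   , -0.001,  0.   ]), 'effort': array([ 0.0000e+00, -7.6577e+01,  2.2500e+00, -2.8596e+01,  1.5000e-02,
        1.3000e-02,  0.0000e+00]), 'eef_pos': array([0.304, 0.602, 0.205]), 'orientation': array([-3.14 ,  0.   ,  2.675]), 'ft_force': array([-0.752,  0.74 ,  0.232]), 'torque': array([-0.005,  0.006, -0.026]), 'gripper_force': np.float64(0.0), 'grip_width': np.float64(0.085)}
top 46.433941829787905 325.2441452025146 241.58586162254187 0.04666471490532114 [[-0.007, -0.998, 0.066, 0.517], [-1.0, 0.006, -0.016, -0.03], [0.015, -0.066, -0.998, 0.97], [0.0, 0.0, 0.0, 1.0]]
scene 45.67551095655713 322.4087314729765 238.99293159659166 -0.1676474994834251 [[0.822, -0.333, 0.461, 0.143], [-0.568, -0.448, 0.69, -0.689], [-0.024, -0.83, -0.558, 0.632], [0.0, 0.0, 0.0, 1.0]]
```

View pics/top0.png

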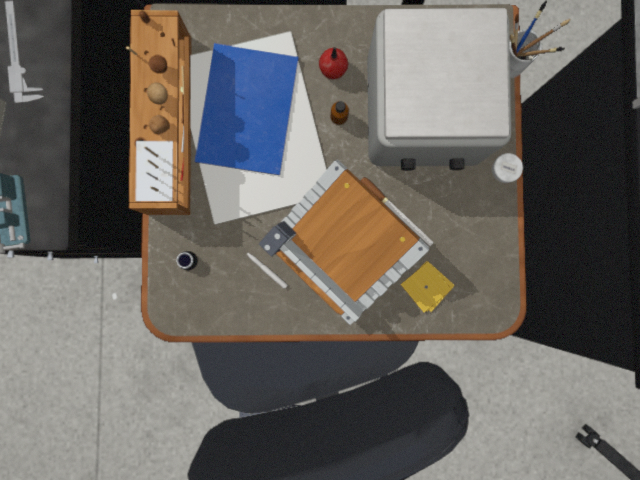

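View pics/scene0.png

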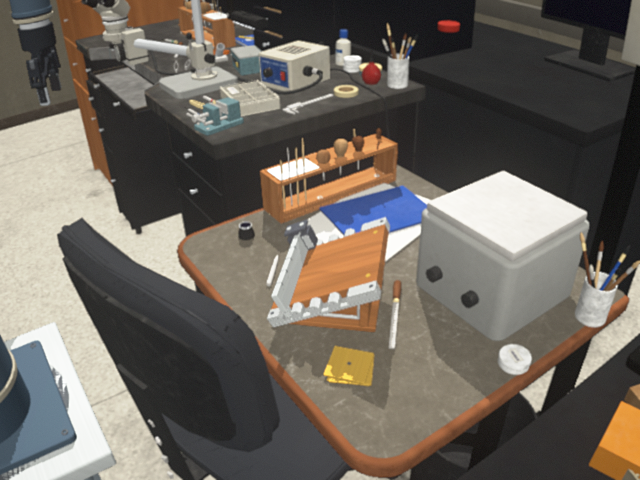

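The top view shows the board turned about -47°, with the block at (277,237), the plain end near (350,315) and the low edge to the lower left. The blanks are at (427,287), the file at (408,222), the pin vice at (267,270) and the loupe at (186,261). The scene view agrees. Next I'll fit the face plane and rectangle.

```bash
cat > m.py <<'E'
from h import *
for n in ['top','scene']:
    z=np.load(f'{n}0.npz'); im,X=z['im'],z['X']
    hsv=cv2.cvtColor(im,cv2.COLOR_BGR2HSV)
    reg=(X[...,0]>.35)&(X[...,0]<.75)&(abs(X[...,1]+.07)<.2)&(X[...,2]>.02)&(X[...,2]<.2)
    wood=reg&(hsv[...,0]<20)&(hsv[...,1]>100)
    P=X[wood]
    best=None; rng=np.random.default_rng(0)
    for _ in range(300):
        a,b,c=P[rng.integers(len(P),size=3)]; nn=np.cross(b-a,c-a)
        if np.linalg.norm(nn)<1e-4: continue
        nn/=np.linalg.norm(nn); k=(abs((P-a)@nn)<.003).sum()
        if best is None or k>best[0]: best=(k,nn,a)
    _,nn,a=best; Q=P[abs((P-a)@nn)<.003]; c0=Q.mean(0); nn=np.linalg.svd(Q-c0,full_matrices=False)[2][2]; nn*=np.sign(nn[2])
    print(n,len(Q),'tilt',np.degrees(np.arccos(nn[2])),'yaw up',np.degrees(np.arctan2(-nn[1],-nn[0])),c0)
    on=reg&(abs((X-c0)@nn)<.004); on=cv2.morphologyEx(on.astype(np.uint8),cv2.MORPH_OPEN,np.ones((3,3)))
    lab=cv2.connectedComponentsWithStats(on)
    on=lab[1]==1+np.argmax(lab[2][1:,4])
    up=np.array([-nn[0],-nn[1],0]); up/=np.linalg.norm(up); ex=up-nn*(up@nn); ex/=np.linalg.norm(ex); ey=np.cross(nn,ex)
    Y=np.c_[(X[on]-c0)@ex,(X[on]-c0)@ey].astype(np.float32)
    (cx,cy),wh,ang=cv2.minAreaRect(Y*1000); mid=c0+ex*cx/1e3+ey*cy/1e3
    print('rect',wh,ang,'mid',mid)
    # fence: bar top at 36 mm over face
    h=(X-c0)@nn
    for lo,hi in [(.031,.039),(.041,.05)]:
        B=reg&(h>lo)&(h<hi)
        Z=(X[B]-mid); bx,by=Z@ex*1e3,Z@ey*1e3
        k=(abs(by)<115)&(bx<0)&(bx>-95)
        if k.sum()>5: print('h',lo,k.sum(),'x',np.percentile(bx[k],[2,50,98]),'y',np.percentile(by[k],[1,50,99]),'h',np.median(h[B][k]),'slope',np.polyfit(by[k],bx[k],1))
E
python3 m.py
```

```text
top 8557 tilt 24.986426353188726 yaw up -44.41802345014649 [ 0.58058962 -0.08231902  0.08252255]
rect (200.0650634765625, 149.60643005371094) 89.8913803100586 mid [ 0.58207516 -0.08263518  0.08312014]
h 0.031 762 x [-82.71058799 -76.04047087 -57.51785536] y [-95.72552825  -6.85625636  91.83355506] h 0.03552702604901678 slope [ 4.04153530e-02 -7.53320082e+01]
h 0.041 437 x [-94.13726985 -75.07911649 -56.88995518] y [68.09240677 82.65126305 97.31193551] h 0.04611205283883553 slope [-1.63136537e-02 -7.38895231e+01]
scene 4296 tilt 24.878490727861234 yaw up -44.09992465440279 [ 0.57557651 -0.0886793   0.08443281]
rect (204.6291961669922, 150.37977600097656) 89.53329467773438 mid [ 0.58050338 -0.08049903  0.08343364]
h 0.031 517 x [-89.86479814 -75.41094566 -58.08137234] y [-97.92375242  -4.66592108  92.16736425] h 0.03515663093887778 slope [ 3.50267310e-02 -7.55174996e+01]
h 0.041 185 x [-93.71817663 -73.47723808 -56.29946528] y [66.38020359 77.19069749 96.3445361 ] h 0.04547076948835028 slope [ 6.25000935e-02 -7.87703923e+01]
```

```bash
cat >> h.py <<'E'
MID=np.array([.5703,-.0708,.0755]); YAW=-44.3
def setb(yaw):
    return R.from_euler('xyz',[0,-25,yaw],degrees=True).as_matrix()  # cols ex,ey,n
def tgt(x,y,hgt,yaw=None,mid=None):
    B=setb(YAW if yaw is None else yaw); p=(MID if mid is None else mid)+B@np.array([x,y,hgt])
    Rt=np.c_[B[:,1],B[:,0],-B[:,2]]; return p,Rt
def delta(p,Rt):
    s=observe(); T=tcp(s)
    print('shift',np.round((p-T[:3,3])/.5,4),'turn',np.round(R.from_matrix(Rt@T[:3,:3].T).as_rotvec()/(np.pi/2),4),'clock',s['clock'])
E
python3 - <<'E'
from h import *
p,Rt=tgt(-.06,.04,.13); print(p,setb(YAW).round(3)); delta(p,Rt)
# staged: midpoint rotation
T=tcp(observe()); rv=R.from_matrix(Rt@T[:3,:3].T).as_rotvec(); print(np.degrees(np.linalg.norm(rv)), rv/2/(np.pi/2))
print(np.round(read_camera('wrist')['tool_from_camera'],3))
E
```

```text
[0.51999791 0.03417766 0.16796292] [[ 0.649  0.698 -0.302]
 [-0.633  0.716  0.295]
 [ 0.423  0.     0.906]]
shift [ 0.4329 -1.1364 -0.0735] turn [ 0.0533 -0.3192 -1.1734] clock 0.1
109.54754403889834 [ 0.02667043 -0.15958342 -0.58669643]
[[-0.    -0.955 -0.296  0.075]
 [ 1.    -0.001  0.    -0.001]
 [-0.001 -0.296  0.955 -0.167]
 [ 0.     0.     0.     1.   ]]
```

Emit:
move_arm(moves=[{"tx": 0.216, "ty": -0.568, "tz": 0.04, "ax": 0.027, "ay": -0.16, "az": -0.587, "claw": 1}, {"tx": 0.216, "ty": -0.568, "tz": 0.04, "ax": 0.027, "ay": -0.16, "az": -0.587, "claw": 1}, {"tx": 0.216, "ty": -0.568, "tz": 0.04, "ax": 0.027, "ay": -0.16, "az": -0.587, "claw": 1}, {"tx": 0.216, "ty": -0.568, "tz": 0.04, "ax": 0.027, "ay": -0.16, "az": -0.587, "claw": 1}, {"tx": 0.216, "ty": -0.568, "tz": 0.04, "ax": 0.027, "ay": -0.16, "az": -0.587, "claw": 1}, {"tx": 0.216, "ty": -0.568, "tz": 0.04, "ax": 0.027, "ay": -0.16, "az": -0.587, "claw": 1}, {"tx": 0.216, "ty": -0.568, "tz": 0.04, "ax": 0.027, "ay": -0.16, "az": -0.587, "claw": 1}, {"tx": 0.216, "ty": -0.568, "tz": 0.04, "ax": 0.027, "ay": -0.16, "az": -0.587, "claw": 1}, {"tx": 0.216, "ty": -0.568, "tz": 0.04, "ax": 0.027, "ay": -0.16, "az": -0.587, "claw": 1}, {"tx": 0.216, "ty": -0.568, "tz": 0.04, "ax": 0.027, "ay": -0.16, "az": -0.587, "claw": 1}])

```text
clock: 0.98
eef_pos: [0.4114, 0.3193, 0.2256]
orientation: [2.922, 0.111, 1.738]
ft_force: [-1.3, 0.6, 0.6]
grip_width: 0.0855
gripper_force: 0.0
```

```bash
python3 - <<'E'
from h import *
p,Rt=tgt(-.06,.04,.13); delta(p,Rt); print(observe()['joint_pos'])
E
```

```text
shift [ 0.2171 -0.5702 -0.1153] turn [ 0.0267 -0.1582 -0.5879] clock 0.9833
[-1.23793072  0.2870604   0.4144959   1.94850595  0.1464415   0.8304231
 -0.75893943]
```

Emit:
move_arm(moves=[{"tx": 0.217, "ty": -0.57, "tz": -0.115, "ax": 0.027, "ay": -0.158, "az": -0.588, "claw": 1}, {"tx": 0.217, "ty": -0.57, "tz": -0.115, "ax": 0.027, "ay": -0.158, "az": -0.588, "claw": 1}, {"tx": 0.217, "ty": -0.57, "tz": -0.115, "ax": 0.027, "ay": -0.158, "az": -0.588, "claw": 1}, {"tx": 0.217, "ty": -0.57, "tz": -0.115, "ax": 0.027, "ay": -0.158, "az": -0.588, "claw": 1}, {"tx": 0.217, "ty": -0.57, "tz": -0.115, "ax": 0.027, "ay": -0.158, "az": -0.588, "claw": 1}, {"tx": 0.217, "ty": -0.57, "tz": -0.115, "ax": 0.027, "ay": -0.158, "az": -0.588, "claw": 1}, {"tx": 0.217, "ty": -0.57, "tz": -0.115, "ax": 0.027, "ay": -0.158, "az": -0.588, "claw": 1}, {"tx": 0.217, "ty": -0.57, "tz": -0.115, "ax": 0.027, "ay": -0.158, "az": -0.588, "claw": 1}, {"tx": 0.217, "ty": -0.57, "tz": -0.115, "ax": 0.027, "ay": -0.158, "az": -0.588, "claw": 1}, {"tx": 0.217, "ty": -0.57, "tz": -0.115, "ax": 0.027, "ay": -0.158, "az": -0.588, "claw": 1}])

```text
clock: 1.82
eef_pos: [0.5208, 0.0345, 0.1674]
orientation: [2.706, 0.002, 0.798]
ft_force: [0.1, 1.4, 0.3]
grip_width: 0.0853
gripper_force: 0.0
```

```bash
python3 - <<'E'
from h import *
p,Rt=tgt(-.06,.04,.13); delta(p,Rt); print(observe()['joint_pos'])
im,X,D,o,c=cloud('wrist'); cv2.imwrite('pics/w1.png',im); np.savez('w1.npz',im=im,X=X,D=D,o=o)
B=setb(YAW); L=(X-MID)@B*1e3
wood=(abs(L[...,2])<6)&(abs(L[...,0])<95)&(abs(L[...,1])<80)
P=X[wood]; c0=P.mean(0); n=np.linalg.svd(P[::7]-c0,full_matrices=False)[2][2]; n*=np.sign(n[2])
print('tilt',np.degrees(np.arccos(n[2])),np.degrees(np.arctan2(-n[1],-n[0])),'face h',np.median(L[wood][:,2]))
top=(abs(L[...,2]-36)<4)&(L[...,0]<-30)&(L[...,0]>-90)&(L[...,1]<60)&(L[...,1]>-95)
print(top.sum(),np.percentile(L[top],[2,50,98],axis=0),np.polyfit(L[top][:,1],L[top][:,0],1))
blk=(abs(L[...,2]-46)<4)&(L[...,0]<-20)&(L[...,0]>-110)
print(blk.sum(),np.percentile(L[blk],[2,50,98],axis=0))
E
```

```text
shift [-0.0017 -0.0007  0.0011] turn [ 0.0007 -0.0009 -0.0002] clock 1.8167
[-1.02368009  0.42203124  0.79127282  2.16696987  0.19572417  0.46587426
 -1.24839519]
tilt 25.058005454498247 -44.48145831741541 face h -1.9642212469490583
2004 [[-66.38917117 -90.71784678  32.56930507]
 [-61.82893114  -9.55062385  33.9209031 ]
 [-56.9122158   57.52001052  35.28342187]] [ 4.79569749e-03 -6.15473904e+01]
2368 [[-81.15263091  66.98503173  42.31041661]
 [-61.6742072   82.0176774   43.90343414]
 [-41.49948595  95.74168981  45.74608089]]
```

View pics/w1.png

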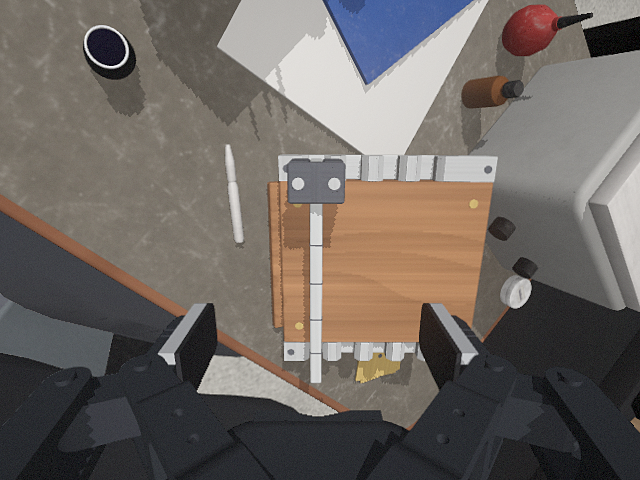

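The wrist view shows the bar along column 316 (rows 205–380), the block at (316,183), and the fingers clear on both sides. I'll update the board frame from this close-up and descend.

```bash
python3 - <<'E'
import numpy as np
from h import *
B=setb(-44.3); m=MID+B@np.array([-.0014,-.0014,-.0015]); print(m)
t=open('h.py').read().replace('MID=np.array([.5703,-.0708,.0755]); YAW=-44.3','MID=np.array(%s); YAW=-44.45'%np.round(m,5).tolist()); open('h.py','w').write(t)
E
python3 -c "
from h import *
for h in [.06,.005]: p,Rt=tgt(-.06,.042,h); delta(p,Rt)
print((setb(YAW)/.5*.001).round(5))"
```

```text
[ 0.56886782 -0.07135854  0.07354887]
shift [ 0.0413 -0.0417 -0.13  ] turn [ 0.0002 -0.0009 -0.0029] clock 1.8667
shift [ 0.0745 -0.0743 -0.2297] turn [ 0.0002 -0.0009 -0.0029] clock 1.8667
[[ 0.00129  0.0014  -0.0006 ]
 [-0.00127  0.00143  0.00059]
 [ 0.00085  0.       0.00181]]
```

Emit:
move_arm(moves=[{"tx": 0.012, "ty": -0.012, "tz": -0.035, "az": -0.003, "claw": 1}, {"tx": 0.025, "ty": -0.025, "tz": -0.08, "az": -0.003, "claw": 1}, {"tx": 0.041, "ty": -0.042, "tz": -0.13, "az": -0.003, "claw": 1}, {"tx": 0.053, "ty": -0.053, "tz": -0.165, "az": -0.003, "claw": 1}, {"tx": 0.062, "ty": -0.062, "tz": -0.192, "az": -0.003, "claw": 1}, {"tx": 0.068, "ty": -0.068, "tz": -0.21, "az": -0.003, "claw": 1}, {"tx": 0.072, "ty": -0.072, "tz": -0.222, "az": -0.003, "claw": 1}, {"tx": 0.0745, "ty": -0.0743, "tz": -0.2297, "az": -0.003, "claw": 1}, {"tx": 0.0745, "ty": -0.0743, "tz": -0.2297, "az": -0.003, "claw": 1}])

```text
schema error: expected keys ax, ay, az, tx, ty, tz, claw
```

```bash
python3 - <<'E'
from h import *
s=observe(); print(s['torque'],s['ft_force'],s['clock'])
p,Rt=tgt(-.06,.042,.005); delta(p,Rt)
im,X,D,o,c=cloud('wrist'); cv2.imwrite('pics/w2.png',im)
L=(X-MID)@setb(YAW)*1e3
for lo,hi in [(31,39)]:
  top=(L[...,2]>lo)&(L[...,2]<hi)&(abs(L[...,0]+60)<8)&(L[...,1]<66)&(L[...,1]>-95)
  print(top.sum(),np.percentile(L[top],[2,50,98],axis=0))
f=(abs(L[...,2])<5)&(abs(L[...,1])<75)&(L[...,0]>-30)&(L[...,0]<80)
print(f.sum(),np.median(L[f],axis=0))
E
```

```text
[ 0.3412223   0.33329121 -0.0513998 ] [-0.04270725  0.48136824 -0.05181995] 1.8667
shift [ 0.0745 -0.0743 -0.2297] turn [ 0.0002 -0.0009 -0.0029] clock 1.8667
2135 [[-65.12976013 -90.68730828  33.64707584]
 [-60.21077709  -2.61420007  35.3787582 ]
 [-55.45206942  63.13062932  36.72123148]]
17010 [20.94215557 12.82424132 -0.42323608]
```

View pics/w2.png

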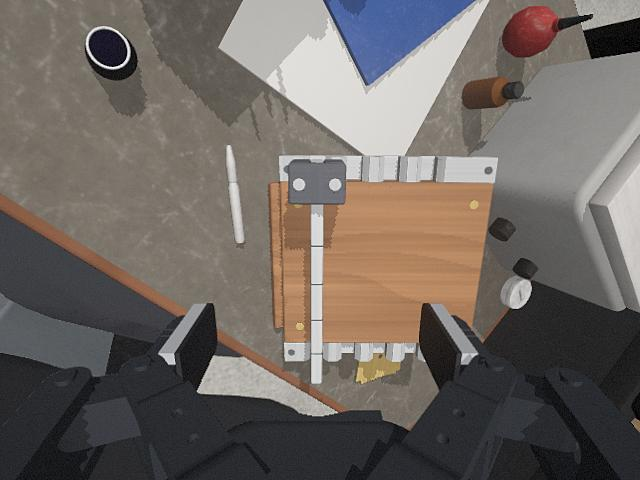

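The move was refused because every row needs all the keys, so the picture is unchanged (bar at column 317). I'll resend it in full.

Emit:
move_arm(moves=[{"tx": 0.012, "ty": -0.012, "tz": -0.035, "ax": 0, "ay": 0, "az": -0.003, "claw": 1}, {"tx": 0.025, "ty": -0.025, "tz": -0.08, "ax": 0, "ay": 0, "az": -0.003, "claw": 1}, {"tx": 0.041, "ty": -0.042, "tz": -0.13, "ax": 0, "ay": 0, "az": -0.003, "claw": 1}, {"tx": 0.053, "ty": -0.053, "tz": -0.165, "ax": 0, "ay": 0, "az": -0.003, "claw": 1}, {"tx": 0.062, "ty": -0.062, "tz": -0.192, "ax": 0, "ay": 0, "az": -0.003, "claw": 1}, {"tx": 0.068, "ty": -0.068, "tz": -0.21, "ax": 0, "ay": 0, "az": -0.003, "claw": 1}, {"tx": 0.072, "ty": -0.072, "tz": -0.222, "ax": 0, "ay": 0, "az": -0.003, "claw": 1}, {"tx": 0.0745, "ty": -0.0743, "tz": -0.2297, "ax": 0, "ay": 0, "az": -0.003, "claw": 1}, {"tx": 0.0745, "ty": -0.0743, "tz": -0.2297, "ax": 0, "ay": 0, "az": -0.003, "claw": 1}])

```text
clock: 2.67
eef_pos: [0.5581, -0.0019, 0.0526]
orientation: [2.706, -0.0, 0.795]
ft_force: [0.0, 0.4, -0.6]
grip_width: 0.0854
gripper_force: 0.0
```

```bash
python3 - <<'E'
from h import *
s=observe(); print(s['torque'],s['ft_force'],s['clock'])
p,Rt=tgt(-.06,.042,.005); delta(p,Rt)
im,X,D,o,c=cloud('wrist'); cv2.imwrite('pics/w2.png',im)
L=(X-MID)@setb(YAW)*1e3
for a,b in [(-90,0),(0,66)]:
  top=(L[...,2]>31)&(L[...,2]<39)&(abs(L[...,0]+60)<8)&(L[...,1]<b)&(L[...,1]>a)
  print(top.sum(),np.percentile(L[top],[2,50,98],axis=0))
f=(abs(L[...,2])<5)&(abs(L[...,1])<75)&(L[...,0]>-30)&(L[...,0]<80)
print(f.sum(),np.median(L[f],axis=0))
E
```

```text
[ 0.29374674  0.33866767 -0.00791355] [ 0.03311622  0.40438669 -0.62214067] 2.6667
shift [-0.0002  0.0001  0.0003] turn [-0.0006 -0.0003  0.0002] clock 2.6667
495 [[-65.08263347 -13.78408154  33.98014264]
 [-60.23112642  -6.72339747  35.37061368]
 [-55.37451484  -0.24428717  36.59557999]]
2828 [[-64.95135502   1.52079326  34.11898694]
 [-60.16687692  35.29903251  35.45308338]
 [-55.40463751  63.30766154  36.55031339]]
29579 [21.27589806 35.06451692 -0.40878626]
```

View pics/w2.png

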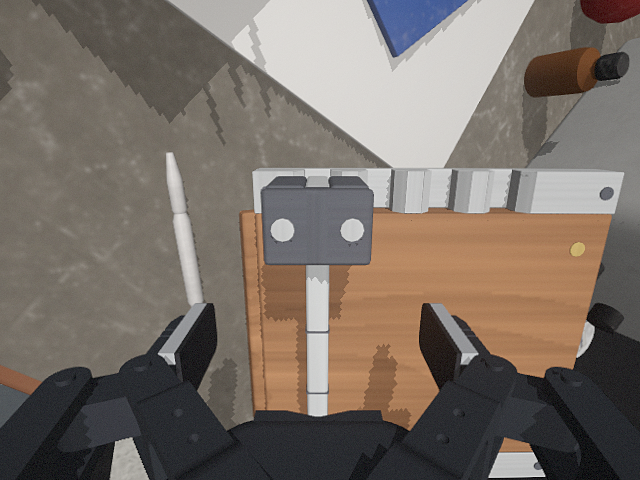

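The bar (column 317) is centred between the pads, at x = -60.2 against a target of -60. Next I'll close gently.

Emit:
move_arm(grip_force=40, moves=[{"tx": 0, "ty": 0, "tz": 0, "ax": 0, "ay": 0, "az": 0, "claw": -1}, {"tx": 0, "ty": 0, "tz": 0, "ax": 0, "ay": 0, "az": 0, "claw": -1}, {"tx": 0, "ty": 0, "tz": 0, "ax": 0, "ay": 0, "az": 0, "claw": -1}, {"tx": 0, "ty": 0, "tz": 0, "ax": 0, "ay": 0, "az": 0, "claw": -1}, {"tx": 0, "ty": 0, "tz": 0, "ax": 0, "ay": 0, "az": 0, "claw": -1}, {"tx": 0, "ty": 0, "tz": 0, "ax": 0, "ay": 0, "az": 0, "claw": -1}, {"tx": 0, "ty": 0, "tz": 0, "ax": 0, "ay": 0, "az": 0, "claw": -1}, {"tx": 0, "ty": 0, "tz": 0, "ax": 0, "ay": 0, "az": 0, "claw": -1}, {"tx": 0, "ty": 0, "tz": 0, "ax": 0, "ay": 0, "az": 0, "claw": -1}, {"tx": 0, "ty": 0, "tz": 0, "ax": 0, "ay": 0, "az": 0, "claw": -1}])

```text
clock: 3.55
eef_pos: [0.5571, -0.0027, 0.0529]
orientation: [2.706, -0.0, 0.791]
ft_force: [-3.8, 4.5, 1.8]
grip_width: 0.0081
gripper_force: 40.2
```

```bash
python3 - <<'E'
from h import *
s=observe(); print({k:np.round(s[k],3) for k in ['torque','ft_force','clock','grip_width','gripper_force','eef_pos']})
E
```

```text
{'torque': array([0.875, 0.855, 0.082]), 'ft_force': array([-3.783,  4.547,  1.788]), 'clock': np.float64(3.55), 'grip_width': np.float64(0.008), 'gripper_force': np.float64(40.244), 'eef_pos': array([ 0.557, -0.003,  0.053])}
```

Emit:
move_arm(grip_force=80, moves=[{"tx": 0, "ty": 0, "tz": 0, "ax": 0, "ay": 0, "az": 0, "claw": -1}, {"tx": 0, "ty": 0, "tz": 0, "ax": 0, "ay": 0, "az": 0, "claw": -1}, {"tx": -0.001, "ty": 0.001, "tz": 0.003, "ax": 0, "ay": 0, "az": 0, "claw": -1}, {"tx": -0.002, "ty": 0.002, "tz": 0.006, "ax": 0, "ay": 0, "az": 0, "claw": -1}, {"tx": -0.003, "ty": 0.003, "tz": 0.009, "ax": 0, "ay": 0, "az": 0, "claw": -1}, {"tx": -0.003, "ty": 0.003, "tz": 0.009, "ax": 0, "ay": 0, "az": 0, "claw": -1}, {"tx": -0.003, "ty": 0.003, "tz": 0.009, "ax": 0, "ay": 0, "az": 0, "claw": -1}, {"tx": -0.003, "ty": 0.003, "tz": 0.009, "ax": 0, "ay": 0, "az": 0, "claw": -1}])

```text
clock: 4.22
eef_pos: [0.556, -0.0019, 0.0576]
orientation: [2.706, -0.0, 0.79]
ft_force: [-0.3, -0.6, -7.5]
grip_width: 0.0067
gripper_force: 78.2
```

```bash
cat > lv.py <<'E'
from h import *
s=observe(); print({k:np.round(s[k],3).tolist() for k in ['torque','ft_force','clock','grip_width','gripper_force','eef_pos','orientation']})
T=tcp(s); Bt=np.c_[T[:3,1],T[:3,0],-T[:3,2]]; B=setb(YAW)
print('tcp in board mm',(T[:3,3]-MID)@B*1e3,'torque in board',s['torque']@B,'force in board',s['ft_force']@B)
im,X,D,o,c=cloud('wrist'); cv2.imwrite('pics/lv_%.2f.png'%s['clock'],im)
# fence height profile in board frame
L=(X-MID)@B*1e3; tl=(T[:3,3]-MID)@B*1e3
h0=tl[2]-5; x0=tl[0]
def rep(nm,y0,y1,hh,w):
    m=(abs(L[...,2]-h0-hh)<8)&(abs(L[...,0]-x0)<w)&(L[...,1]>tl[1]-42+y0)&(L[...,1]<tl[1]-42+y1)
    if m.sum()<30: print(nm,m.sum()); return
    q=L[m]; print(nm,m.sum(),'med',np.median(q,axis=0).round(2),'h-fit [slope_x slope_y c]',np.linalg.lstsq(np.c_[q[:,0]-x0,q[:,1]-tl[1],np.ones(len(q))],q[:,2],rcond=None)[0].round(4),'y2/98',np.percentile(q[:,1],[2,98]).round(1))
rep('bar',-95,66,36,8); rep('block',64,104,46,26)
E
python3 lv.py
```

```text
{'torque': [0.749, 0.826, -0.019], 'ft_force': [-0.276, -0.645, -7.509], 'clock': 4.217, 'grip_width': 0.007, 'gripper_force': 78.222, 'eef_pos': [0.556, -0.002, 0.058], 'orientation': [2.706, -0.0, 0.79]}
tcp in board mm [-59.17316451  40.51315712   9.9472956 ] torque in board [-0.04748284  1.11420122  0.00136388] force in board [-2.94288745 -0.65391607 -6.91328362]
bar 3065 med [-59.29  31.53  40.21] h-fit [slope_x slope_y c] [-9.30000e-03  8.70000e-03  4.05362e+01] y2/98 [-13.7  62.9]
block 8465 med [-59.11  83.89  49.93] h-fit [slope_x slope_y c] [-2.05000e-02 -1.87000e-02  5.07156e+01] y2/98 [68.7 97.1]
```

The small lift came up level: about 0.76 kg, with bar and block both up about 4.6 mm, and a residual moment that puts the balance point within about 3 mm of the grip. The grip needs no shift, so I'll lift clear along the face normal.

Emit:
move_arm(grip_force=100, moves=[{"tx": 0, "ty": 0, "tz": 0, "ax": 0, "ay": 0, "az": 0, "claw": -1}, {"tx": -0.0018, "ty": 0.0018, "tz": 0.0054, "ax": 0, "ay": 0, "az": 0, "claw": -1}, {"tx": -0.0036, "ty": 0.0035, "tz": 0.0109, "ax": 0, "ay": 0, "az": 0, "claw": -1}, {"tx": -0.006, "ty": 0.0059, "tz": 0.0181, "ax": 0, "ay": 0, "az": 0, "claw": -1}, {"tx": -0.009, "ty": 0.0088, "tz": 0.0272, "ax": 0, "ay": 0, "az": 0, "claw": -1}, {"tx": -0.012, "ty": 0.0118, "tz": 0.0362, "ax": 0, "ay": 0, "az": 0, "claw": -1}, {"tx": -0.015, "ty": 0.0148, "tz": 0.0453, "ax": 0, "ay": 0, "az": 0, "claw": -1}, {"tx": -0.015, "ty": 0.0148, "tz": 0.0453, "ax": 0, "ay": 0, "az": 0, "claw": -1}, {"tx": -0.015, "ty": 0.0148, "tz": 0.0453, "ax": 0, "ay": 0, "az": 0, "claw": -1}, {"tx": -0.015, "ty": 0.0148, "tz": 0.0453, "ax": 0, "ay": 0, "az": 0, "claw": -1}])

```text
clock: 5.1
eef_pos: [0.5485, 0.0057, 0.0803]
orientation: [2.706, -0.001, 0.791]
ft_force: [0.6, 0.2, -7.2]
grip_width: 0.0057
gripper_force: 100.6
```

```bash
python3 lv.py; ls pics; cat > al.py <<'E'
from h import *
s=observe(); T=tcp(s)
im,X,D,o,c=cloud('wrist')
# fence axis (block top + bar) and notches, in board frame
B=setb(YAW); L=(X-MID)@B*1e3; tl=(T[:3,3]-MID)@B*1e3
h=tl[2]-5
m=(abs(L[...,2]-h-36)<5)&(abs(L[...,0]-tl[0])<9)&(L[...,1]<tl[1]+22)
q=L[m]; ys=np.arange(q[:,1].min()+2,q[:,1].max(),4); mid=[]
for y in ys:
    k=abs(q[:,1]-y)<2
    if k.sum()>10: mid.append((y,(np.percentile(q[k,0],3)+np.percentile(q[k,0],97))/2))
mid=np.array(mid); p=np.polyfit(mid[:,0],mid[:,1],1); print('bar axis x=%.2f at y=0, slope %.4f'%(p[1],p[0]))
# +y strip profile: face height along x in y 81..97
for y0,y1 in [(81,88),(92,98),(-98,-84)]:
    k=(L[...,1]>y0)&(L[...,1]<y1)&(abs(L[...,2])<20)&(abs(L[...,0])<95)
    qq=L[k]; print('strip',y0,k.sum())
    print([ (int(x),round(float(np.median(qq[abs(qq[:,0]-x)<1,2])),1)) for x in range(-30,95,2) if (abs(qq[:,0]-x)<1).sum()>3])
cv2.imwrite('pics/al_%.2f.png'%s['clock'],im)
E
python3 al.py
```

```text
{'torque': [0.75, 0.814, -0.044], 'ft_force': [0.625, 0.205, -7.169], 'clock': 5.1, 'grip_width': 0.006, 'gripper_force': 100.579, 'eef_pos': [0.549, 0.006, 0.08], 'orientation': [2.706, -0.001, 0.791]}
tcp in board mm [-59.15870495  40.74676928  35.07950825] torque in board [-0.05001126  1.10679231 -0.02570237] force in board [-2.75568865  0.58377239 -6.62537433]
bar 2885 med [-59.26  33.21  65.23] h-fit [slope_x slope_y c] [-1.0800e-02  9.6000e-03  6.5679e+01] y2/98 [-13.7  63.3]
block 8454 med [-59.09  84.07  74.99] h-fit [slope_x slope_y c] [-2.22000e-02 -1.82000e-02  7.57618e+01] y2/98 [68.9 97.4]
lv_4.22.png
lv_5.10.png
scene0.png
top0.png
w1.png
w2.png
bar axis x=-59.33 at y=0, slope 0.0027
strip 81 2419
[(-28, -14.8), (-26, -14.5), (-24, -14.5), (-22, -13.1), (-20, -4.3), (-18, -2.2), (-16, -0.7), (-14, -0.5), (-12, -0.6), (-10, -0.6), (-8, -0.7), (-6, -2.0), (-4, -4.1), (-2, -5.2), (0, -14.2), (2, -14.4), (4, -14.4), (6, -14.2), (8, -14.3), (10, -12.8), (12, -4.5), (14, -2.2), (16, -0.9), (18, -0.2), (20, -0.5), (22, -0.4), (24, -0.4), (26, -1.8), (28, -3.9), (30, -5.5), (34
[... 454 characters left out ...]
4), (-18, -2.1), (-16, -0.4), (-14, -0.3), (-12, -0.5), (-10, -0.3), (-8, -0.7), (-6, -2.4), (-4, -4.1), (-2, -5.7), (0, -14.4), (2, -14.3), (4, -14.3), (6, -14.4), (8, -14.4), (10, -12.0), (12, -4.7), (14, -2.4), (16, -0.5), (18, -0.6), (20, -0.6), (22, -0.4), (24, -0.6), (26, -1.8), (28, -3.8), (30, -5.2), (34, -14.5), (36, -14.5), (38, -14.2), (40, -14.3), (42, -11.0), (44, -4.5), (46, -2.2), (48, -0.6), (50, -0.4), (52, -0.4), (54, -0.2), (56, -0.1), (58, -0.2), (60, -0.3), (62, -0.4), (64, -0.2), (66, -0.3), (68, -0.2), (70, -0.4), (72, -0.4), (74, -0.2), (76, -0.2), (78, -0.1), (80, -0.1), (82, -0.0), (84, -0.4), (86, -0.2), (88, -0.2), (90, -0.1), (92, -0.7)]
strip -98 8
[(42, -13.8)]
```

The strip profile shows notch 3 centred at x ≈ 4.5 mm, and the bar is at -59.2, level, with its tabs about 17 mm clear. I'll carry it 63.7 mm up the slope.

Emit:
move_arm(moves=[{"tx": 0.006, "ty": -0.0059, "tz": 0.0039, "ax": 0, "ay": 0, "az": 0, "claw": -1}, {"tx": 0.018, "ty": -0.0177, "tz": 0.0118, "ax": 0, "ay": 0, "az": 0, "claw": -1}, {"tx": 0.033, "ty": -0.0324, "tz": 0.0216, "ax": 0, "ay": 0, "az": 0, "claw": -1}, {"tx": 0.049, "ty": -0.0481, "tz": 0.032, "ax": 0, "ay": 0, "az": 0, "claw": -1}, {"tx": 0.064, "ty": -0.0628, "tz": 0.0418, "ax": 0, "ay": 0, "az": 0, "claw": -1}, {"tx": 0.076, "ty": -0.0746, "tz": 0.0496, "ax": 0, "ay": 0, "az": 0, "claw": -1}, {"tx": 0.0824, "ty": -0.0809, "tz": 0.0538, "ax": 0, "ay": 0, "az": 0, "claw": -1}, {"tx": 0.0824, "ty": -0.0809, "tz": 0.0538, "ax": 0, "ay": 0, "az": 0, "claw": -1}, {"tx": 0.0824, "ty": -0.0809, "tz": 0.0538, "ax": 0, "ay": 0, "az": 0, "claw": -1}])

```text
clock: 5.95
eef_pos: [0.5894, -0.0352, 0.1069]
orientation: [2.706, 0.0, 0.79]
ft_force: [-0.4, -0.4, -7.6]
grip_width: 0.0053
gripper_force: 100.5
```

```bash
python3 lv.py; python3 al.py
python3 - <<'E'
from h import *
# plain side notches from top and scene cameras
B=setb(YAW)
for n in ['top','scene']:
    im,X,D,o,c=cloud(n); L=(X-MID)@B*1e3
    for y0,y1 in [(-99,-82),(82,99)]:
        k=(L[...,1]>y0)&(L[...,1]<y1)&(abs(L[...,2])<25)&(abs(L[...,0])<95); q=L[k]
        print(n,y0,[(int(x),round(float(np.median(q[abs(q[:,0]-x)<2,2])),1)) for x in range(-90,93,3) if (abs(q[:,0]-x)<2).sum()>3])
E
```

```text
{'torque': [0.789, 0.887, 0.004], 'ft_force': [-0.441, -0.415, -7.585], 'clock': 5.95, 'grip_width': 0.005, 'gripper_force': 100.532, 'eef_pos': [0.589, -0.035, 0.107], 'orientation': [2.706, 0.0, 0.79]}
tcp in board mm [ 4.43823748 40.21096007 34.76909097] torque in board [-0.05055422  1.18547884  0.02851518] force in board [-3.22734087 -0.6048957  -6.86381727]
bar 2884 med [ 4.34 32.62 64.94] h-fit [slope_x slope_y c] [-2.07000e-02  9.70000e-03  6.53729e+01] y2/98 [-14.4  62.8]
block 8457 med [ 4.53 83.56 74.62] h-fit [slope_x slope_y c] [-2.14000e-02 -2.10000e-02  7.55061e+01] y2/98 [68.4 96.9]
bar axis x=3.76 at y=0, slope 0.0029
strip 81 2450
[(-30, -14.4), (-28, -14.5), (36, -14.4), (38, -14.4), (40, -14.3), (42, -13.1), (44, -4.2), (46, -2.0), (48, -0.6), (50, -0.3), (52, -0.5), (54, -0.5), (56, -0.5), (58, -0.4), (60, -0.5), (62, -0.6), (64, -0.5), (66, -0.8), (68, -0.2), (70, -0.6), (72, -0.5), (74, -0.5), (76, -0.5), (78, -0.4), (80, -0.3), (82, -0.4), (84, 0.1), (86, -0.2), (88, -0.1), (90, -0.5), (92, -0.7)]
strip 92 3170
[(-30, -14.5), (-28, -14.6), (-26, -14.7), (-24, -
[... 2267 characters left out ...]
0, -10.0), (33, -11.7), (36, -11.6), (39, -12.5), (42, -11.0), (45, -5.7), (48, -2.2), (51, 0.3), (54, 1.9), (57, 0.5), (60, -0.6), (63, 1.3), (66, 1.3), (69, -1.5), (72, -0.8), (75, 0.5), (78, 0.6), (81, -0.1), (84, -0.1), (87, 0.2), (90, -5.1)]
scene 82 [(-90, 3.2), (-87, 3.5), (-84, 3.3), (-81, 3.2), (-78, 2.8), (-75, 2.7), (-72, 2.0), (-69, 0.4), (-18, 2.6), (-15, 2.6), (-12, 2.7), (-9, 2.7), (-6, 0.8), (-3, -2.2), (0, 22.0), (3, 23.5), (6, 23.2), (15, 2.9), (18, 3.4), (21, 3.4), (24, 2.4), (27, -0.5), (30, -2.8), (45, 1.6), (48, 1.6), (51, 1.9), (54, 1.9), (57, 1.7), (60, 1.6), (63, 1.9), (66, 1.5), (69, 1.5), (72, 2.1), (75, 2.3), (78, 1.9), (81, 2.3), (84, 2.4), (87, 2.1), (90, -4.4)]
```

Bar at x ≈ 4.0–4.4 against notch centre 4.5, and the top view shows the notches on both sides parallel. Lowering 25 mm.

Emit:
move_arm(moves=[{"tx": 0.0018, "ty": -0.0018, "tz": -0.0054, "ax": 0, "ay": 0, "az": 0, "claw": -1}, {"tx": 0.0048, "ty": -0.0047, "tz": -0.0145, "ax": 0, "ay": 0, "az": 0, "claw": -1}, {"tx": 0.0078, "ty": -0.0077, "tz": -0.0236, "ax": 0, "ay": 0, "az": 0, "claw": -1}, {"tx": 0.0103, "ty": -0.0101, "tz": -0.0308, "ax": 0, "ay": 0, "az": 0, "claw": -1}, {"tx": 0.0121, "ty": -0.0118, "tz": -0.0363, "ax": 0, "ay": 0, "az": 0, "claw": -1}, {"tx": 0.0139, "ty": -0.0136, "tz": -0.0417, "ax": 0, "ay": 0, "az": 0, "claw": -1}, {"tx": 0.0151, "ty": -0.0148, "tz": -0.0453, "ax": 0, "ay": 0, "az": 0, "claw": -1}, {"tx": 0.0151, "ty": -0.0148, "tz": -0.0453, "ax": 0, "ay": 0, "az": 0, "claw": -1}, {"tx": 0.0151, "ty": -0.0148, "tz": -0.0453, "ax": 0, "ay": 0, "az": 0, "claw": -1}])

```text
clock: 6.9
eef_pos: [0.5972, -0.0424, 0.0844]
orientation: [2.706, -0.0, 0.79]
ft_force: [-0.5, -0.5, -7.1]
grip_width: 0.0059
gripper_force: 100.5
```

```bash
python3 lv.py; python3 al.py | head -1
```

```text
{'torque': [0.769, 0.775, -0.003], 'ft_force': [-0.463, -0.492, -7.058], 'clock': 6.9, 'grip_width': 0.006, 'gripper_force': 100.516, 'eef_pos': [0.597, -0.042, 0.084], 'orientation': [2.706, -0.0, 0.79]}
tcp in board mm [ 4.57556214 40.54192444  9.88602133] torque in board [ 0.00464587  1.09181696 -0.0056552 ] force in board [-2.96969117 -0.67540188 -6.4024473 ]
bar 2889 med [ 4.47 33.06 40.03] h-fit [slope_x slope_y c] [-9.40000e-03  9.70000e-03  4.04701e+01] y2/98 [-13.9  63.4]
block 8467 med [ 4.63 83.87 49.75] h-fit [slope_x slope_y c] [-2.12000e-02 -1.96000e-02  5.05764e+01] y2/98 [68.7 97.2]
bar axis x=4.41 at y=0, slope 0.0032
```

Emit:
move_arm(moves=[{"tx": 0.0006, "ty": -0.0006, "tz": -0.0018, "ax": 0, "ay": 0, "az": 0, "claw": -1}, {"tx": 0.0012, "ty": -0.0012, "tz": -0.0036, "ax": 0, "ay": 0, "az": 0, "claw": -1}, {"tx": 0.0018, "ty": -0.0018, "tz": -0.0054, "ax": 0, "ay": 0, "az": 0, "claw": -1}, {"tx": 0.0024, "ty": -0.0024, "tz": -0.0073, "ax": 0, "ay": 0, "az": 0, "claw": -1}, {"tx": 0.0027, "ty": -0.0027, "tz": -0.0082, "ax": 0, "ay": 0, "az": 0, "claw": -1}, {"tx": 0.0029, "ty": -0.0029, "tz": -0.0087, "ax": 0, "ay": 0, "az": 0, "claw": -1}, {"tx": 0.0029, "ty": -0.0029, "tz": -0.0087, "ax": 0, "ay": 0, "az": 0, "claw": -1}, {"tx": 0.0029, "ty": -0.0029, "tz": -0.0087, "ax": 0, "ay": 0, "az": 0, "claw": -1}])

```text
clock: 7.67
eef_pos: [0.5984, -0.0434, 0.0803]
orientation: [2.706, -0.0, 0.791]
ft_force: [-5.0, 3.0, 0.5]
grip_width: 0.0056
gripper_force: 101.6
```

```bash
python3 lv.py; python3 al.py | head -1
```

```text
{'torque': [0.893, 1.28, -0.185], 'ft_force': [-4.957, 2.957, 0.496], 'clock': 7.667, 'grip_width': 0.006, 'gripper_force': 101.609, 'eef_pos': [0.598, -0.043, 0.08], 'orientation': [2.706, -0.0, 0.791]}
tcp in board mm [ 4.18374885 40.60075563  5.47545423] torque in board [-0.31235223  1.53882783 -0.05816304] force in board [-4.8743339  -1.36032827  2.82005887]
bar 2899 med [ 4.06 32.67 35.62] h-fit [slope_x slope_y c] [-4.90000e-03  1.54000e-02  3.61123e+01] y2/98 [-14.1  63.1]
block 8477 med [ 4.21 83.87 45.62] h-fit [slope_x slope_y c] [-6.60000e-03 -1.27000e-02  4.61557e+01] y2/98 [68.5 97.2]
bar axis x=3.94 at y=0, slope 0.0047
```

Seated: the bar top is at 35.6 (35.4 when it was in notch 1), level, and the board now carries the weight. I'll ease the grip, then open.

Emit:
move_arm(grip_force=20, moves=[{"tx": 0, "ty": 0, "tz": 0, "ax": 0, "ay": 0, "az": 0, "claw": -1}, {"tx": 0, "ty": 0, "tz": 0, "ax": 0, "ay": 0, "az": 0, "claw": -1}, {"tx": 0, "ty": 0, "tz": 0, "ax": 0, "ay": 0, "az": 0, "claw": -1}, {"tx": 0, "ty": 0, "tz": 0, "ax": 0, "ay": 0, "az": 0, "claw": -0.5}, {"tx": 0, "ty": 0, "tz": 0, "ax": 0, "ay": 0, "az": 0, "claw": 0}, {"tx": 0, "ty": 0, "tz": 0, "ax": 0, "ay": 0, "az": 0, "claw": 0.5}, {"tx": 0, "ty": 0, "tz": 0, "ax": 0, "ay": 0, "az": 0, "claw": 1}, {"tx": 0, "ty": 0, "tz": 0, "ax": 0, "ay": 0, "az": 0, "claw": 1}, {"tx": 0, "ty": 0, "tz": 0, "ax": 0, "ay": 0, "az": 0, "claw": 1}, {"tx": 0, "ty": 0, "tz": 0, "ax": 0, "ay": 0, "az": 0, "claw": 1}])

```text
clock: 8.6
eef_pos: [0.5988, -0.0438, 0.0803]
orientation: [2.705, -0.0, 0.79]
ft_force: [0.4, -0.3, 0.9]
grip_width: 0.0854
gripper_force: 0.0
```

```bash
python3 lv.py; python3 al.py | head -1
```

```text
{'torque': [0.211, 0.298, -0.019], 'ft_force': [0.432, -0.321, 0.942], 'clock': 8.6, 'grip_width': 0.085, 'gripper_force': 0.0, 'eef_pos': [0.599, -0.044, 0.08], 'orientation': [2.705, -0.0, 0.79]}
tcp in board mm [ 4.75843805 40.64856879  5.19840183] torque in board [-0.06031973  0.36101883  0.00766875] force in board [0.88134615 0.07328061 0.62829598]
bar 3396 med [ 2.01 29.12 35.44] h-fit [slope_x slope_y c] [-4.30000e-03  1.50000e-03  3.54034e+01] y2/98 [-13.5  63.1]
block 8470 med [ 2.03 83.92 45.57] h-fit [slope_x slope_y c] [ 4.60000e-03 -1.42000e-02  4.61784e+01] y2/98 [68.7 97.1]
bar axis x=1.84 at y=0, slope 0.0019
```

The bar settled against the lower notch wall, as far as the play allows, and is still fully down (top at 35.4). Retracting along the normal.

Emit:
move_arm(moves=[{"tx": -0.003, "ty": 0.003, "tz": 0.0091, "ax": 0, "ay": 0, "az": 0, "claw": 1}, {"tx": -0.009, "ty": 0.0089, "tz": 0.0272, "ax": 0, "ay": 0, "az": 0, "claw": 1}, {"tx": -0.0181, "ty": 0.0178, "tz": 0.0544, "ax": 0, "ay": 0, "az": 0, "claw": 1}, {"tx": -0.0302, "ty": 0.0296, "tz": 0.0907, "ax": 0, "ay": 0, "az": 0, "claw": 1}, {"tx": -0.0422, "ty": 0.0414, "tz": 0.1269, "ax": 0, "ay": 0, "az": 0, "claw": 1}, {"tx": -0.0543, "ty": 0.0533, "tz": 0.1632, "ax": 0, "ay": 0, "az": 0, "claw": 1}, {"tx": -0.0663, "ty": 0.0651, "tz": 0.1994, "ax": 0, "ay": 0, "az": 0, "claw": 1}, {"tx": -0.0724, "ty": 0.071, "tz": 0.2176, "ax": 0, "ay": 0, "az": 0, "claw": 1}, {"tx": -0.0724, "ty": 0.071, "tz": 0.2176, "ax": 0, "ay": 0, "az": 0, "claw": 1}, {"tx": -0.0724, "ty": 0.071, "tz": 0.2176, "ax": 0, "ay": 0, "az": 0, "claw": 1}])

```text
clock: 9.53
eef_pos: [0.5626, -0.0078, 0.1898]
orientation: [2.705, -0.002, 0.791]
ft_force: [0.2, 0.1, 0.1]
grip_width: 0.0852
gripper_force: 0.0
```

```bash
python3 - <<'E'
from h import *
im,X,D,o,c=cloud('wrist'); cv2.imwrite('pics/end.png',im); L=(X-MID)@setb(YAW)*1e3
for nm,y0,y1,h,w in [('plain half',-95,-20,36,8),('blk half',-20,62,36,8),('block',66,100,46,26)]:
    m=(abs(L[...,2]-h)<5)&(abs(L[...,0]-2)<w)&(L[...,1]>y0)&(L[...,1]<y1); q=L[m]; print(nm,m.sum(),np.median(q,axis=0).round(2),np.percentile(q[:,:2],[2,98],axis=0).round(1).tolist())
f=(abs(L[...,2])<5)&(abs(L[...,1])<70)&(L[...,0]>20)&(L[...,0]<80); print('face',np.median(L[f][:,2]))
for y0,y1 in [(-98,-90),(92,98)]:
    k=(L[...,1]>y0)&(L[...,1]<y1)&(abs(L[...,2])<20); q=L[k]; print([(int(x),round(float(np.median(q[abs(q[:,0]-x)<1,2])),1)) for x in range(-68,52,2) if (abs(q[:,0]-x)<1).sum()>2])
E
```

```text
plain half 887 [  2.01 -55.17  35.48] [[-2.9, -93.2], [6.5, -21.7]]
blk half 1252 [ 2.04 23.71 35.45] [[-2.8, -18.1], [6.7, 60.5]]
block 2492 [ 1.94 83.35 45.55] [[-17.9, 68.3], [21.8, 97.1]]
face -0.4465230366982991
[(-68, -5.6), (-66, -14.2), (-64, -14.8), (-62, -14.5), (-60, -14.4), (-58, -14.6), (-56, -14.5), (-54, -5.0), (-52, -4.3), (-50, -1.9), (-48, -0.8), (-46, -0.8), (-44, -0.9), (-42, -0.4), (-40, -0.8), (-38, -2.7), (-36, -5.3), (-34, -14.6), (-32, -14.6), (-30, -14.8), (-28, -14.6), (-26, -14.5), (-24, -14.7), (-22, -6.1), (-20, -3.9), (-18, -2.1), (-16, -0.7), (-14, -1.0), (-12, -0.6), (-10, -0.7), (-8, -1.3), (-6, -3.1), (8, -14.5), (10, -9.8), (12, -3.9), (14, -2.2), (16, -0.7), (18, -0.5), (20, -0.6), (22, -0.3), (24, -0.7), (26, -2.3), (28, -4.1), (30, -14.6), (32, -14.3), (34, -14.7), (36, -14.8), (38, -14.3), (40, -15.0), (42, -14.1), (44, -3.8), (46, -1.6), (48, -0.7), (50, -0.7)]
[(-68, -4.5), (-66, -14.0), (-64, -14.5), (-62, -14.5), (-60, -14.7), (-58, -14.7), (-56, -14.6), (-54, -5.6), (-52, -4.8), (-50, -2.4), (-48, -0.6), (-46, -0.5), (-44, -0.5), (-42, -0.6), (-40, -0.7), (-38, -3.1), (-36, -4.1), (-34, -14.2), (-32, -14.5), (-30, -14.6), (-28, -14.4), (-26, -14.3), (-24, -14.5), (-22, -14.3), (-20, -4.9), (-18, -2.4), (-16, 8.5), (-14, 4.5), (-12, 8.6), (-10, 5.0), (-8, 9.5), (-6, 2.8), (-4, 6.9), (-2, -9.2), (0, -13.3), (2, -14.0), (4, -14.1), (6, 7.5), (8, -13.2), (10, -13.7), (12, 10.4), (14, 4.5), (16, 5.4), (18, 5.6), (20, 6.5), (22, -0.6), (24, -0.8), (26, -2.5), (28, -4.6), (30, -14.9), (32, -13.9), (34, -14.8), (36, -14.6), (38, -14.6), (40, -14.5), (42, -13.8), (44, -4.3), (46, -1.9), (48, -0.3), (50, -0.2)]
```

View pics/end.png

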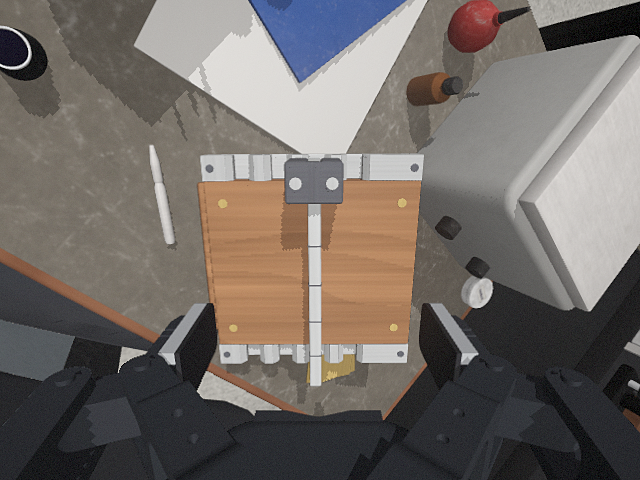

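The bar stands along column 315 in the third pair of notches. Its top is 35.9 mm above the face at both ends, so both tabs are home, and two notches are empty below it and one above. The gripper is clear, and the pin vice at (162,195) and blanks at (335,368) look undisturbed. Handing in.

```bash
python3 -c "
from cell import sign_off
print(sign_off())"
```

```text
the job is handed in; nothing more can be done
None
```

The fence is in the third pair of notches with both tabs home and released; I moved nothing else, and I handed the job in at about 9.6 s without getting a verdict back.

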